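# Refit the brake plates of a film-roll dispenser

### The arm

A 7-joint arm with a two-finger parallel gripper is mounted at the origin on the work surface. World frame = base frame: x ahead of the robot, y to its left, z up, the work surface at z = 0. Lengths are in m, angles in degrees, forces in N, time in s.
With the tool pointing down it reaches from about 0.425 to 0.875 m from the base axis. Payload 4.7 kg.
Tool frame: the origin (TCP) lies midway between the tips of the shut fingers; the grasp point (between the pads) lies env.grip_point_offset behind it (env.grip_point_offset is the distance from the TCP to the grasp point, in m); z points along the fingers, y is the line along which they close (so a half turn about z gives the same grasp; the last joint's range is limited). The gripper opens to 87 mm and grips with 3 to 60 N. Pads are 19 mm wide; open, the fingers measure 117 mm over their backs; the gripper's body (75 mm by 190 mm) begins 51 mm behind the grasp point.
Start: joints at [0.808, 18.392, -4.016, 83.108, 1.295, 78.541, -3.26], TCP at [0.65, -0, 0.188] pointing down, gripper open.
Joint ranges: [-163.93, 163.93], [-17.29, 119.83], [-79.2, 71.16], [3.27, 140.29], [-89.18, 269.18], [5.43, 117.66], [-154.24, 154.24]. Speed limits (degrees/s): [147.25, 147.25, 180, 180, 180, 180, 180].

### API

Orientations are given as [roll, pitch, yaw] about the fixed x, y, z axes, in that order (R = Rz(yaw) Ry(pitch) Rx(roll)).
In Python, from cell import env gives the robot as it stands.
- The arm moves only by the shell command python3 -m creep 'ROWS' [FORCE]. ROWS is a JSON object of lists of equal length, an entry for each row: "translation": the shift along the tool's x, y, z in units of 0.08 m (1.0 is 0.08 m), a list of three; "turn": the turn, a rotation vector about the tool's x, y, z in units of 180 degrees (1.0 is 180 degrees), a list of three; "grip": the opening, from 0 (shut) to 1 (fully open). In form: {"translation": [[x, y, z], ...], "turn": [[ax, ay, az], ...], "grip": [grip, ...]}. A call has 1 to 5 rows; each row shifts and turns the commanded pose from where the row before left it, along the tool's axes as they then stand; what a row does not reach is not made up. A row lasts 1/8 s, in which the tool goes at most 62.5 mm and 10.7 degrees, less where a joint would pass 70% of its speed; a pose out of reach is approached as far as the arm can. A call with a number of a shift or a turn outside -1 to 1 is refused whole. A call with a gripper value outside its range is refused whole. The fingers move at their own pace and stop on an object; FORCE is the grip in N (left out, the last holds). Time passes only in rows, so rows that do not move let the fingers close. It gives the time, the measured TCP pose, the force, the opening and the grip force at its end, in the units of the state.
- env.get_obs(): the state, without advancing time (a new reading comes with each control period).
- env.read_camera(name): name is "scene" or "side" or "wrist"; returns a dict with "frame" (400x640x3 uint8, red, green, blue), "z_map" (400x640 float32, m along the optical axis (not along the pixel's ray), 0 where there is no reading), "K" (3x3 intrinsics, pixels), "rvec" (rotation vector, rad) and "tvec" (3), from world to camera coordinates, as OpenCV has them. Camera axes: x right, y down, z forward; pixel columns grow to the right and rows downward; lengths in m; the calibration is good to about 2 mm. A picture is of the moment at which its call begins.
- env.sign_off(): hands the job in; it is judged then, once.
The state is a dict: "time_s": time; "qpos": joint angles; "joint_velocities": joint speeds; "effort": joint torques, N m; "tool_pos": TCP position; "tool_rot": TCP orientation; "force": force on the tool from outside, world axes, zero at the start; "wrist_torque": the same for the moment, N m; "grip_width": finger opening in m; "grasp_force": force on a finger pad.
Only numpy, scipy, OpenCV 4.12 (cv2) and the standard library are available. Lean on these libraries where they do the work, as an engineer would, in place of code of your own. Each camera call takes 0.05 s, during which the arm holds its last target. There are 200 camera calls.

### The job

Refit the film roll's brake: fit the orange disc onto the splined hub first, tab on the side towards the red post, then the steel separator plate on top of it with its tab on the opposite side, away from the post. Turn each plate gently on the hub until its teeth drop between the splines, slide it fully home and let go; push so lightly that the sprung hub never sinks by 10 mm (about 18 N), and leave everything else on the bench alone.

Things in the scene. Friction and masses are not known exactly. Their poses are not given: they have to be found in the camera images.
- disc_mid (a point): Centre, half-way up, of the orange friction disc: flat six-sided plate, 51 mm across flats, 8 mm thick, about 70 g, toothed bore, one tab. x points to the tab, z up; two of the flats (26 mm long, 51 mm apart, good to grip) face +y and -y. Starts flat on a fixed cork disc 36 mm across, 22 mm high, so its middle is 26 mm up and fingertips can reach 20 mm below.
- disc_tab (a point): Point on the orange disc's tab, 40 mm from the disc's centre, half-way up. The tab is 14 mm wide, 8 mm thick and ends 44 mm from the centre. Bore: six teeth 6.5 mm wide pointing inwards to 13 mm from the centre, at 30, 90, 150... degrees from the tab, with gaps 20 mm deep from the centre at 0, 60, 120... degrees for the hub's keys.
- separator_mid (a point): Centre, half-way up, of the bare steel separator plate, about 120 g: shape, thickness, axes and bore as the orange disc but larger, 60 mm across flats (30 mm long), so that fingers holding it clear the disc below. Also lying on a cork disc of its own, its middle 26 mm up.
- separator_tab (a point): Point on the steel plate's tab, 40 mm from the plate's centre, half-way up; tab and bore as on the orange disc.
- brake: Roll brake bolted to the bench: green base plate 176 x 116 x 12 mm with an upright splined hub. Origin on the bench under the hub axis; z up, +x points from the hub to the red post. The plates rest on the hub's shoulder (42 mm across, top 50 mm up): middle of the first plate 54 mm, of the second 62 mm above the bench when fully home.
- hub_axis (a point): On the hub axis, at the top of the shoulder, 50 mm above the bench; axes as the brake's. Hub: core 24 mm thick (1 mm clearance to the teeth all round), six straight keys 6 mm wide reaching 19 mm from the axis, from the shoulder to 76 mm up, flat on top. Above them a cone narrows to 12 mm at 86 mm height and centres the plate.
- key_top (a point): On the hub axis, level with the key tops, 76 mm up; axes as the brake's, NOT the hub's: the hub's angle is not measured and varies; its keys, 60 degrees apart, do not point straight at the post. The one or two keys within 55 degrees of the post's direction are right for the disc's tab. A plate within about 0.05 rad of fitting drops in; otherwise its teeth rest on the key tops, its middle 80 mm up (less when the hub sinks).
- red_post (a point): Top centre of the red post, 76 mm from the hub axis, 14 mm thick, top 70 mm above the bench.
- hub (a joint): How far the hub, with its shoulder and all on it, is pushed down on its spring, in m: 0 at the top, growing downwards, 0.012 at the stop. It begins to sink under about 5 N of push (less with plates on it), then 1.3 N more per mm: about 18 N at 10 mm. Let go, it comes back up. The hub is stiff to turn (0.8 N m).
- pot1: Bystander: olive-glazed pot, 106 mm across, 88 mm high; origin under its centre.
- pot2: Bystander: a second such pot.
- screwdriver: Bystander: screwdriver lying on the bench.
- wrench: Bystander: wrench lying on the bench.
- worn_ring: Bystander: worn dark steel ring without tab, 60 mm across, 6 mm thick, lying on the bench.
- core: Bystander: short cardboard core, 52 mm across, 50 mm high, standing on the bench.
Things that resemble listed ones, but are neither listed nor needed, are in the scene too. Of the things like the brake, leave any that is purple; of the rest the larger one is meant.

How it is judged:
By the outcome, as a careful person would: the job done as asked, in the order asked, and still so for the second after the job is handed in, with the robot touching nothing.
It also fails if it takes over 67 s, if anything falls off the work surface, if the arm or the gripper's body presses on something with over 40 N, if the wrist force passes 120 N, or if a joint passes its speed limit or range.

## Working session

There is one attempt and no reset: what is moved stays moved. The work goes in short steps, Python scripts to look and compute and a shell command to move; the robot and the scene stay as the last step left them, time stands still between calls to the robot, and variables do not carry over. Pictures are saved under pics/ and viewed, at most 10 in all, crops included, and the job is handed in when it is done.

```bash
ls; mkdir -p pics; python3 - <<'E'
from cell import env
import cv2,numpy as np
print(env.grip_point_offset, env.get_obs())
for n in ("scene","side"):
    c=env.read_camera(n); np.savez(f"{n}0.npz",**c)
    cv2.imwrite(f"pics/{n}0.png",c["frame"][:,:,::-1]); print(n,c["K"],c["rvec"],c["tvec"])
E
```

```text
pics
0.0187 {'time_s': 0.0, 'qpos': array([ 0.80833256, 18.44156211, -4.01499672, 83.17438584,  1.29400952,
       78.54284601, -3.25919039]), 'joint_velocities': array([ 0.0083566 , -0.02643506,  0.01647198, -0.05582906, -0.05981538,
        0.0429902 ,  0.04346238]), 'effort': array([-2.58547143e-04, -4.91284704e+01, -4.03903294e-01, -3.12526345e+01,
       -6.40594075e-02,  4.37659642e-02,  1.61017233e-04]), 'tool_pos': array([ 6.49366966e-01, -5.96135220e-05,  1.87137689e-01]), 'tool_rot': array([-1.79886395e+02,  5.01676383e-03,  9.00015152e+01]), 'force': array([-0.50139032, -0.58137906,  0.67711952]), 'wrist_torque': array([-0.0032964 , -0.00152024, -0.00074441]), 'grasp_force': 0.0, 'grip_width': 0.08694587651371281}
scene [[415.880069     0.         318.07314428]
 [  0.         415.880069   195.26072523]
 [  0.           0.           1.        ]] [ 2.39257417  0.79277734 -0.2803492 ] [-0.36469029 -0.15884327  1.15459289]
side [[397.35184267   0.         318.25809979]
 [  0.         397.35184267 199.0170203 ]
 [  0.           0.           1.        ]] [ 0.15584108 -2.72212527  1.41230715] [0.44465494 0.0693217  1.06442743]
```

View pics/scene0.png

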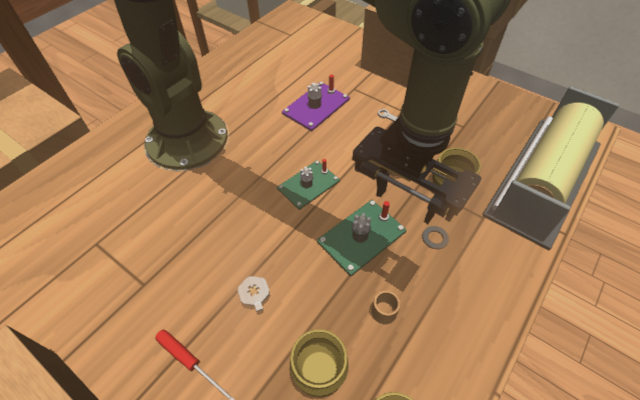

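View pics/side0.png

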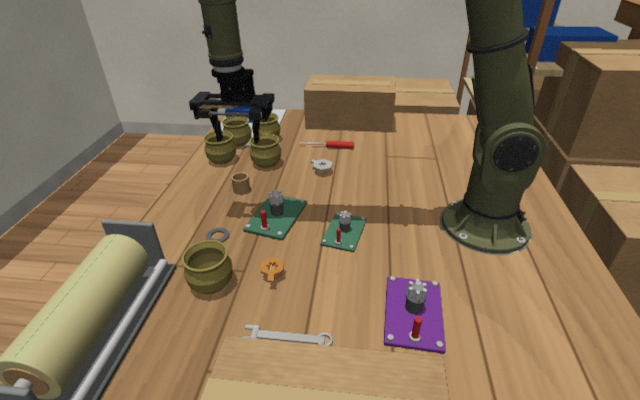

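Scene view: the separator is at (254,292), the large green brake at (362,235) with its post at (385,210), the smaller green brake at (308,182) and the purple one at (315,100). The worn ring is at (435,237). Side view: the orange disc is at (272,268), hidden behind the gripper in the scene view, and the large brake is at (277,213).

Possible confusions:
- **Brake:** large green (362,235), small green (308,182) or purple (315,100). I choose the large green one.
- **Separator:** steel plate with tab (254,292) or worn ring without tab (435,237). I choose the one with the tab.
- **Disc:** only the orange one, at side (272,268). The cardboard core at (386,305) is ruled out.

```bash
cat > h.py <<'E'
import cv2,numpy as np
from cell import env
def load(n): return dict(np.load(n))
def ray(c,uv,z):
    R,_=cv2.Rodrigues(c["rvec"]); C=-R.T@c["tvec"].ravel()
    uv=np.atleast_2d(np.asarray(uv,float)); d=np.c_[uv,np.ones(len(uv))]@np.linalg.inv(c["K"]).T@R
    return (C+d*((z-C[2])/d[:,2])[:,None])[:,:2]
def cloud(c):
    R,_=cv2.Rodrigues(c["rvec"]); v,u=np.indices(c["z_map"].shape); z=c["z_map"]
    p=np.stack([u,v,np.ones_like(u)],-1)@np.linalg.inv(c["K"]).T*z[...,None]
    return (p-c["tvec"].ravel())@R
def hsv(c): return cv2.cvtColor(c["frame"],cv2.COLOR_RGB2HSV)
def blobs(m,n=30):
    k,l,s,ce=cv2.connectedComponentsWithStats(m.astype(np.uint8))
    return [(l==i) for i in range(1,k) if s[i,4]>=n]
def hexfit(c,m,z):
    # outline -> plane; hex centre from min-area circle-free robust: tab = farthest point
    ct=max(cv2.findContours(m.astype(np.uint8),0,1)[0],key=cv2.contourArea)[:,0]
    return ray(c,ct,z)
E
python3 - <<'E'
from h import *
for n in("scene","side"):
    c=load(n+"0.npz"); H=hsv(c); P=cloud(c)
    h,s,v=[H[...,i].astype(int) for i in range(3)]
    ms={"green":((h>60)&(h<95)&(s>80)),"red":(((h<5)|(h>174))&(s>190)&(v>80)),"orange":((h>8)&(h<18)&(s>200)&(v>150)),
        "steel":((s<40)&(v>130))}
    for k,m in ms.items():
        for b in blobs(m,25):
            q=P[b]; q=q[(q[:,2]<.12)&(q[:,2]>-.05)]
            if len(q)<20 or abs(np.median(q[:,1]))>.5 or np.median(q[:,0])<.2: continue
            vu=np.argwhere(b).mean(0)
            print(n,k,b.sum(),"px",vu[::-1].round(),"med",np.median(q,0).round(3),"z95",np.percentile(q[:,2],95).round(3))
            if k=="green": 
                r=cv2.minAreaRect(ray(c,np.argwhere(b)[:,::-1],.012).astype(np.float32)*1000); print(r)
E
```

```text
scene red 99 px [177. 345.] med [ 0.421 -0.401  0.024] z95 0.026
scene red 128 px [171. 351.] med [ 0.419 -0.414  0.022] z95 0.024
scene steel 79 px [315.  87.] med [0.214 0.305 0.077] z95 0.086
scene steel 64 px [389. 115.] med [0.407 0.402 0.007] z95 0.009
scene steel 717 px [529. 168.] med [0.778 0.438 0.038] z95 0.041
scene steel 63 px [306. 171.] med [0.375 0.062 0.06 ] z95 0.065
scene steel 27 px [350. 267.] med [ 0.592 -0.064  0.017] z95 0.018
scene steel 296 px [260. 292.] med [ 0.481 -0.224  0.029] z95 0.031
scene steel 119 px [213. 382.] med [ 0.521 -0.406  0.015] z95 0.018
side green 1090 px [277. 218.] med [0.548 0.046 0.011] z95 0.013
((562.1392822265625, 28.920616149902344), (176.98777770996094, 114.24760437011719), 76.92047119140625)
side green 746 px [344. 233.] med [0.363 0.086 0.008] z95 0.01
((371.4494934082031, 78.55648803710938), (135.0618133544922, 85.54811096191406), 77.96150207519531)
side red 45 px [340. 146.] med [ 0.418 -0.393  0.014] z95 0.017
side red 41 px [263. 220.] med [0.577 0.096 0.045] z95 0.065
side red 76 px [415. 329.] med [0.216 0.393 0.045] z95 0.066
side steel 26 px [308. 143.] med [ 0.54  -0.404  0.014] z95 0.016
side steel 148 px [322. 164.] med [ 0.467 -0.235  0.029] z95 0.03
side steel 45 px [345. 214.] med [0.371 0.069 0.059] z95 0.066
side steel 1195 px [118. 332.] med [0.776 0.459 0.038] z95 0.041
side steel 155 px [418. 286.] med [0.209 0.315 0.076] z95 0.085
side steel 693 px [287. 335.] med [0.463 0.404 0.006] z95 0.008
side steel 39 px [413. 337.] med [0.218 0.392 0.019] z95 0.021
side steel 27 px [390. 337.] med [0.26  0.392 0.016] z95 0.018
```

```bash
python3 - <<'E'
from h import *
c=load("side0.npz"); H=hsv(c); P=cloud(c)
print(H[266:272:2,262:284:4].tolist())
s=H[...,1].astype(int);h=H[...,0]
m=(h>5)&(h<22)&(P[...,2]>.022)&(P[...,2]<.04); m[:250]=0;m[290:]=0;m[:,:250]=0;m[:,300:]=0
b=max(blobs(m),key=np.sum);q=ray(c,np.argwhere(b)[:,::-1],.03);print(b.sum(),q.mean(0),q.min(0),q.max(0), ray(c,[[272,268]],.03))
w=env.read_camera("wrist"); np.savez("w0.npz",**w); print(w["K"],w["rvec"],w["tvec"]); R,_=cv2.Rodrigues(w["rvec"]);print("C",-R.T@w["tvec"].ravel(),R[2])
cv2.imwrite("pics/w0.png",w["frame"][:,:,::-1])
E
```

```text
[[[16, 162, 190], [15, 169, 172], [16, 120, 162], [16, 118, 167], [16, 162, 191], [16, 164, 183]], [[16, 162, 190], [16, 165, 189], [19, 92, 193], [17, 109, 175], [16, 162, 190], [15, 161, 181]], [[15, 165, 189], [16, 162, 190], [17, 148, 190], [15, 164, 190], [15, 164, 190], [14, 175, 124]]]
366 [0.52292244 0.24906507] [0.49618908 0.21527744] [0.55023779 0.29093674] [[0.52294525 0.24808568]]
[[283.53788384   0.         315.51715445]
 [  0.         283.53788384 200.74919612]
 [  0.           0.           1.        ]] [-2.86764139e+00 -1.65583810e-03  2.09330369e-03] [-0.64914756 -0.0333368   0.39009055]
C [0.64968878 0.07404776 0.38353091] [-0.00127651 -0.27053697 -0.96270874]
```

View pics/w0.png

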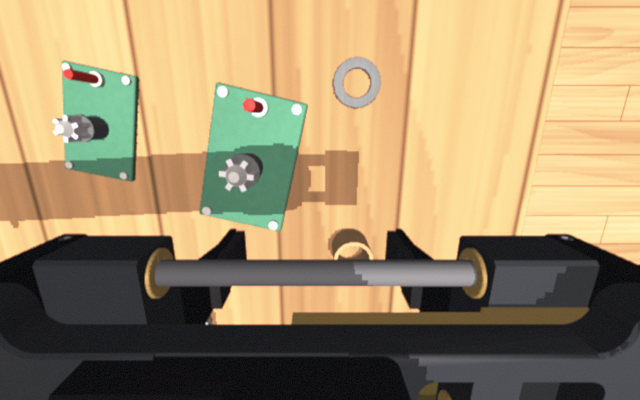

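Wrist view: the large brake's hub is at (239,175) with its post at (250,106), the worn ring is at (356,82), and the smaller green brake is at (75,128). I measure the hub from this view and move so the orange disc comes into sight.

```bash
cat >> h.py <<'E'
def phase(xy,c):
    a=np.arctan2(*(xy-c).T[::-1]); return np.degrees(np.angle(np.exp(6j*a).mean())/6), abs(np.exp(6j*a).mean())
def hub(c,guess):
    P=cloud(c); H=hsv(c); r0=np.linalg.norm(P[...,:2]-guess,axis=-1)
    q=P[(r0<.03)&(P[...,2]>.071)&(P[...,2]<.079)&(c["z_map"]>0)]
    ce=guess
    for _ in range(4):
        x=q[:,:2]; k=np.linalg.norm(x-ce,axis=1)<.022
        (cx,cy),r=cv2.minEnclosingCircle(x[k].astype(np.float32)); ce=np.array([cx,cy])
    rr=np.linalg.norm(q[:,:2]-ce,axis=1); k=(rr>.0135)&(rr<.0185)
    print("hub",ce.round(4),"r",r,"n",k.sum(),"phase",phase(q[k,:2],ce),"z",np.median(q[:,2]))
    # top faces by ray from colour
    hh,s,v=[H[...,i].astype(int) for i in range(3)]
    m=((hh<6)|(hh>172))&(s>150)&(r0<.12)&(P[...,2]>.064)
    if m.sum()>5: 
        p=ray(c,np.argwhere(m)[:,::-1],.07).mean(0); d=p-ce; print("post",p.round(4),"dist",np.hypot(*d),"dir",np.degrees(np.arctan2(d[1],d[0])))
    m=(hh>60)&(hh<95)&(s>80)
    if m.sum()>300: print("base",cv2.minAreaRect((ray(c,np.argwhere(max(blobs(m),key=np.sum))[:,::-1],.012)*1000).astype(np.float32)))
def plate(c,guess,z,col,lim=.05):
    """col(h,s,v) mask; returns contour on plane z (top face), centre by hex fit"""
    P=cloud(c); H=[hsv(c)[...,i].astype(int) for i in range(3)]
    r0=np.linalg.norm(P[...,:2]-guess,axis=-1)
    m=(r0<lim)&(abs(P[...,2]-z)<.005)&col(*H)
    b=max(blobs(m,20),key=np.sum); x=ray(c,np.argwhere(b)[:,::-1],z)
    return b,x
E
python3 - <<'E'
from h import *
hub(load("w0.npz"),np.array([.56,.026]))
E
python3 -m creep '{"translation":[[0.47,-0.4,0],[0.47,-0.4,0],[0.47,-0.4,0],[0.47,-0.4,0],[0,0,0]],"turn":[[0,0,0],[0,0,0],[0,0,0],[0,0,0],[0,0,0]],"grip":[1,1,1,1,1]}' 10
python3 - <<'E'
from h import *
w=env.read_camera("wrist"); np.savez("w1.npz",**w); cv2.imwrite("pics/w1.png",w["frame"][:,:,::-1])
o=env.get_obs();print(o["tool_pos"],o["tool_rot"])
E
```

```text
hub [0.562  0.0166] r 0.019451312720775604 n 178 phase (np.float64(-6.806829971244653), np.float64(0.7344627353634886)) z 0.07581877896193713
post [0.5796 0.0878] dist 0.07336847014305202 dir 76.10918418299912
base ((563.8989868164062, 22.97917938232422), (171.23963928222656, 112.40189361572266), 77.06524658203125)
time_s: 0.78
tool_pos: [0.5193, 0.1548, 0.1884]
tool_rot: [-180.0, -0.1, 90.4]
force: [0.5, 0.0, 0.4]
grip_width: 0.0872
grasp_force: 0.0
[0.52103954 0.15197249 0.18837499] [1.79980657e+02 1.04718922e-02 9.02245086e+01]
```

View pics/w1.png

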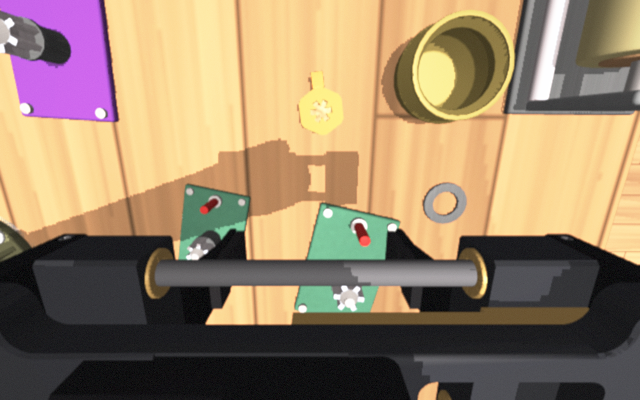

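Wrist view: the orange disc is at (321,110) with its tab pointing up at (318,78). The chosen large green brake is at (348,260), which is clearly larger than the green one at (210,215). I now work out the disc's pose.

```bash
cat >> h.py <<'E'
def fit(x,guess,half):
    ce=np.array(guess,float); 
    for _ in range(6):
        d=x-ce; r=np.linalg.norm(d,axis=1); t=d[(r>.034)&(r<.05)].mean(0); t/=np.linalg.norm(t)
        n=np.array([-t[1],t[0]]); p=d@t; q=d@n
        k=abs(p)<.010; cy=(np.percentile(q[k],1)+np.percentile(q[k],99))/2
        k=abs(q)<.004; e=np.percentile(p[k],0.5)+half*2/3**.5
        k2=abs(q)<.005; f=np.percentile(p[k2],99.5)-.044
        ce=ce+t*(e+f)/2+n*cy
    w=np.ptp(q[abs(p)<.01]); 
    # angle from tab edges
    k=(p>.033); sl=np.degrees(np.arctan2(*(x[k].mean(0)-ce)[::-1]))
    print("centre",ce.round(4),"tabdir",sl.round(2),"width",w.round(4),"e-f",(e-f).round(4)); return ce,sl
orange=lambda h,s,v:(h>5)&(h<35)&(s>100)
steel=lambda h,s,v:(s<60)
E
python3 - <<'E'
from h import *
c=load("w1.npz"); print(hsv(c)[118,310],hsv(c)[118,285])
for lim in(.05,):
  b,x=plate(c,np.array([.523,.249]),.03,orange,.055); print(b.sum()); fit(x,[.523,.249],.0255)
hub(c,np.array([.56,.02]))
E
```

```text
[ 27 117 254] [ 20 104 252]
1523
centre [0.5246 0.2421] tabdir 97.79 width 0.0509 e-f 0.0026
hub [0.5618 0.017 ] r 0.01963949203491211 n 128 phase (np.float64(-7.153890031456494), np.float64(0.7296938015038541)) z 0.07568748846764509
post [0.5779 0.0927] dist 0.07742518072887371 dir 78.02580358001315
base ((572.104248046875, 66.7262191772461), (86.58712768554688, 112.31901550292969), 77.01487731933594)
```

```bash

python3 -m creep '{"translation":[[0.56,0.022,0],[0.565,0.023,0],[0,0,0.6],[0,0,0.5],[0,0,0.3]],"turn":[[0,0,0],[0,0,0],[0,0,-0.042],[0,0,0],[0,0,0]],"grip":[1,1,1,1,1]}' 10
python3 -m creep '{"translation":[[0,0,0.1],[0,0,0],[0,0,0]],"turn":[[0,0,0],[0,0,0],[0,0,0]],"grip":[1,1,1]}'
python3 - <<'E'
from h import *
o=env.get_obs();print(o["tool_pos"],o["tool_rot"])
w=env.read_camera("wrist");np.savez("w2.npz",**w)
b,x=plate(w,np.array([.5246,.2421]),.03,orange,.055); print(b.sum()); fit(x,[.5246,.242],.0255)
E
```

```text
time_s: 1.45
tool_pos: [0.5256, 0.2379, 0.0734]
tool_rot: [-179.8, 0.1, 97.4]
force: [0.0, 0.8, -0.0]
grip_width: 0.0871
grasp_force: 0.0
time_s: 1.82
tool_pos: [0.5269, 0.2405, 0.0696]
tool_rot: [179.9, -0.0, 97.5]
force: [-0.8, 0.4, -0.0]
grip_width: 0.0867
grasp_force: 0.0
[0.5268648  0.24051308 0.06961296] [ 1.79866821e+02 -2.90555355e-02  9.75246203e+01]
2765
centre [0.5246 0.2427] tabdir 97.55 width 0.0508 e-f 0.0021
```

```bash

python3 -m creep '{"translation":[[0.03,-0.01,0.4],[0,0,0.35],[0,0,0],[0,0,0],[0,0,0]],"turn":[[0,0,0],[0,0,0],[0,0,0],[0,0,0],[0,0,0]],"grip":[1,1,1,0.5,0.4]}' 12
python3 -m creep '{"translation":[[0,0,0],[0,0,0],[0,0,0],[0,0,0]],"turn":[[0,0,0],[0,0,0],[0,0,0],[0,0,0]],"grip":[0.3,0.3,0.3,0.3]}' 12
python3 - <<'E'
from h import *
w=env.read_camera("wrist");np.savez("w3.npz",**w)
b,x=plate(w,np.array([.5246,.2427]),.03,orange,.055); print(b.sum()); fit(x,[.5246,.2427],.0255)
w=env.read_camera("side");cv2.imwrite("pics/s3.png",cv2.resize(w["frame"][180:320,200:360,::-1],None,fx=4,fy=4))
E
```

```text
time_s: 2.5
tool_pos: [0.5259, 0.2433, 0.0101]
tool_rot: [179.8, -0.0, 97.6]
force: [0.1, -0.0, -0.5]
grip_width: 0.0743
grasp_force: 0.0
time_s: 3.0
tool_pos: [0.5245, 0.2426, 0.0083]
tool_rot: [-180.0, 0.0, 97.6]
force: [0.4, -0.4, -0.1]
grip_width: 0.0353
grasp_force: 0.0
3379
centre [0.5236 0.2492] tabdir 97.8 width 0.0505 e-f 0.0152
```

View pics/s3.png

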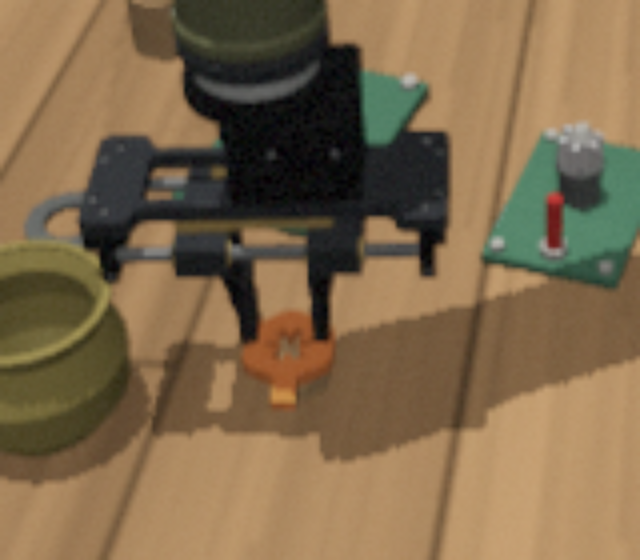

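The crop shows the fingers closed to 35 mm behind or over the disc at (288,350), so they are not gripping its flats. I locate the fingertips by depth before going on.

```bash
python3 - <<'E'
from h import *
o=env.get_obs();print(o["tool_pos"],o["tool_rot"],o["grip_width"],o["grasp_force"])
w=env.read_camera("side"); np.savez("s4.npz",**w); P=cloud(w); v=hsv(w)[...,2]
u,_=cv2.projectPoints(np.array([[.5245,.2427,.008],[.5245,.2427,.03]]),w["rvec"],w["tvec"],w["K"],None); print(u.ravel())
for r in range(246,272,2):
    print(r,[(c,P[r,c].round(3).tolist()) for c in range(256,288,3) if v[r,c]<60])
b,x=plate(w,np.array([.5246,.2427]),.03,orange,.055); print(x.mean(0),x.min(0),x.max(0))
c=load("w3.npz");P=cloud(c);v=hsv(c)[...,2]
print([ (i,P[i,315].round(3).tolist()) for i in range(120,300,8)])
E
```

```text
[0.52447459 0.2426275  0.00821393] [-1.79998162e+02  4.51520192e-03  9.75639494e+01] 0.029547450668520183 0.0
[272.63638929 273.11214792 271.84459594 266.26714216]
246 [(256, [0.541, 0.283, 0.126]), (259, [0.544, 0.256, 0.102]), (262, [0.542, 0.242, 0.09]), (277, [0.498, 0.278, 0.125]), (280, [0.492, 0.274, 0.123]), (283, [0.486, 0.275, 0.124]), (286, [0.479, 0.275, 0.125])]
248 [(256, [0.542, 0.282, 0.12]), (259, [0.544, 0.256, 0.096]), (262, [0.539, 0.251, 0.092]), (277, [0.499, 0.275, 0.117]), (280, [0.492, 0.277, 0.12])]
250 [(259, [0.545, 0.255, 0.089]), (262, [0.539, 0.254, 0.089]), (277, [0.506, 0.25, 0.088]), (280, [0.499, 0.251, 0.09])]
252 [(259, [0.546, 0.254, 0.083]), (262, [0.539, 0.256, 0.084]), (277, [0.507, 0.25, 0.082]), (280, [0.5, 0.251, 0.084])]
254 [(259, [0.546, 0.256, 0.078]), (262, [0.54, 0.255, 0.077]), (280, [0.501, 0.249, 0.076])]
256 [(259, [0.547, 0.256, 0.072]), (262, [0.541, 0.253, 0.07]), (280, [0.501, 0.249, 0.07])]
258 [(262, [0.541, 0.254, 0.065]), (280, [0.501, 0.251, 0.066])]
260 [(262, [0.542, 0.254, 0.059]), (280, [0.502, 0.251, 0.06])]
262 [(26
[... 194 characters left out ...]
4866061 0.28781723]
[(120, [0.514, 0.317, -0.001]), (128, [0.515, 0.311, -0.001]), (136, [0.516, 0.306, -0.002]), (144, [0.516, 0.3, -0.0]), (152, [0.517, 0.295, -0.0]), (160, [0.518, 0.289, -0.001]), (168, [0.519, 0.284, 0.001]), (176, [0.519, 0.283, 0.029]), (184, [0.519, 0.278, 0.03]), (192, [0.52, 0.273, 0.029]), (200, [0.521, 0.268, 0.03]), (208, [0.521, 0.263, 0.03]), (216, [0.522, 0.257, 0.029]), (224, [0.523, 0.252, 0.031]), (232, [0.524, 0.242, 0.021]), (240, [0.525, 0.237, 0.023]), (248, [0.525, 0.234, 0.029]), (256, [0.526, 0.229, 0.03]), (264, [0.52, 0.275, 0.128]), (272, [0.52, 0.274, 0.13]), (280, [0.521, 0.271, 0.13]), (288, [0.532, 0.186, 0.0]), (296, [0.533, 0.177, -0.002])]
```

```bash
python3 - <<'E'
from h import *
w=load("s4.npz"); P=cloud(w)
for r in (260,264,265,266,267,268,270,272,274):
    print(r,[P[r,c].round(3).tolist()+w["frame"][r,c].tolist() for c in (262,263,280,281)])
w=env.read_camera("side");cv2.imwrite("pics/s5.png",cv2.resize(w["frame"][230:290,230:310,::-1],None,fx=8,fy=8,interpolation=0))
E
```

```text
260 [[0.542, 0.254, 0.059, 12, 13, 13], [0.54, 0.254, 0.059, 24, 23, 23], [0.502, 0.251, 0.06, 23, 19, 18], [0.5, 0.25, 0.059, 54, 42, 30]]
264 [[0.542, 0.256, 0.049, 15, 16, 16], [0.541, 0.254, 0.046, 7, 16, 17], [0.503, 0.251, 0.047, 9, 13, 12], [0.5, 0.252, 0.048, 81, 45, 24]]
265 [[0.543, 0.256, 0.045, 74, 37, 14], [0.541, 0.254, 0.043, 98, 53, 33], [0.503, 0.251, 0.044, 91, 51, 31], [0.5, 0.252, 0.045, 104, 59, 34]]
266 [[0.543, 0.256, 0.042, 136, 75, 40], [0.546, 0.242, 0.028, 146, 83, 44], [0.506, 0.24, 0.03, 142, 80, 41], [0.505, 0.237, 0.027, 139, 75, 38]]
267 [[0.547, 0.245, 0.028, 158, 90, 47], [0.544, 0.246, 0.029, 159, 90, 48], [0.506, 0.242, 0.029, 160, 92, 50], [0.503, 0.243, 0.03, 158, 90, 50]]
268 [[0.545, 0.252, 0.031, 158, 93, 50], [0.544, 0.25, 0.03, 160, 91, 49], [0.505, 0.247, 0.031, 159, 90, 48], [0.503, 0.243, 0.027, 159, 90, 48]]
270 [[0.544, 0.257, 0.03, 159, 90, 47], [0.543, 0.253, 0.027, 159, 91, 51], [0.504, 0.251, 0.029, 155, 87, 43], [0.502, 0.25, 0.028, 144, 82, 42]]
272 [[0.543, 0.261, 0.028, 125, 71, 37], [0.541, 0.262, 0.029, 134, 74, 40], [0.503, 0.256, 0.027, 121, 65, 32], [0.501, 0.256, 0.027, 116, 65, 32]]
274 [[0.551, 0.24, -0.001, 118, 88, 57], [0.541, 0.263, 0.024, 116, 80, 50], [0.504, 0.255, 0.02, 97, 70, 48], [0.504, 0.244, 0.009, 91, 72, 50]]
```

View pics/s5.png

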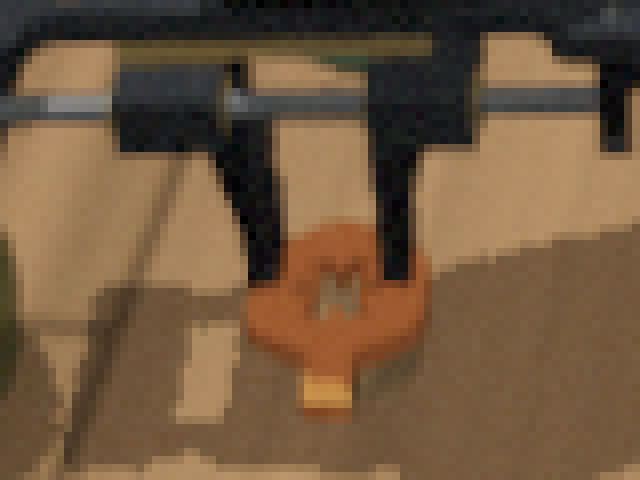

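The crop shows the fingertips ending over the disc at (262,275) and (397,275), about 43 mm up by depth, while the TCP reads 8 mm. I compare this with the starting picture.

```bash
python3 - <<'E'
from h import *
for n in("side0","scene0"):
    w=load(n+".npz"); P=cloud(w); v=hsv(w)[...,2]
    r=np.linalg.norm(P[...,:2]-[.65,0],axis=-1); m=(v<60)&(r<.08)&(P[...,2]>.1)&(P[...,2]<.3)
    for b in blobs(m,5):
        q=P[b]; i=q[:,2].argsort()[:6]; print(n,b.sum(),q[i].round(3).tolist())
    u,_=cv2.projectPoints(np.array([[.65,0,.187]]),w["rvec"],w["tvec"],w["K"],None);print(u.ravel())
w=env.read_camera("scene");P=cloud(w);v=hsv(w)[...,2];np.savez("sc5.npz",**w)
r=np.linalg.norm(P[...,:2]-[.5245,.2427],axis=-1); m=(v<60)&(r<.06)&(P[...,2]>.0)&(P[...,2]<.1)
for b in blobs(m,5):
    q=P[b]; i=q[:,2].argsort()[:5]; print(b.sum(),q[i].round(3).tolist())
E
```

```text
side0 6 [[0.698, -0.008, 0.295], [0.698, -0.003, 0.297], [0.697, -0.007, 0.298], [0.699, -0.012, 0.299], [0.698, -0.017, 0.299], [0.698, -0.003, 0.3]]
side0 182 [[0.693, 0.003, 0.222], [0.696, 0.01, 0.222], [0.692, -0.002, 0.222], [0.701, 0.011, 0.222], [0.694, -0.007, 0.223], [0.698, 0.012, 0.223]]
side0 149 [[0.603, 0.008, 0.22], [0.598, 0.01, 0.221], [0.605, 0.012, 0.222], [0.597, 0.002, 0.223], [0.599, 0.014, 0.223], [0.605, 0.009, 0.223]]
[239.64429859 152.29852111]
scene0 30 [[0.603, 0.008, 0.268], [0.604, 0.005, 0.269], [0.602, 0.006, 0.269], [0.608, 0.004, 0.27], [0.606, 0.008, 0.27], [0.606, 0.004, 0.271]]
scene0 5 [[0.583, -0.037, 0.297], [0.591, -0.038, 0.299], [0.588, -0.039, 0.299], [0.585, -0.038, 0.3], [0.589, -0.038, 0.3]]
scene0 140 [[0.603, -0.008, 0.222], [0.603, -0.011, 0.224], [0.601, -0.013, 0.225], [0.601, -0.012, 0.227], [0.602, -0.011, 0.228], [0.607, -0.011, 0.228]]
scene0 69 [[0.698, -0.009, 0.223], [0.701, -0.011, 0.226], [0.696, -0.011, 0.227], [0.698, -0.01, 0.227], [0.7, -0.012, 0.229], [0.702, -0.011, 0.229]]
[401.06724094 215.55371385]
71 [[0.506, 0.229, 0.045], [0.511, 0.232, 0.046], [0.51, 0.228, 0.048], [0.509, 0.229, 0.05], [0.507, 0.228, 0.05]]
45 [[0.545, 0.236, 0.046], [0.544, 0.234, 0.047], [0.542, 0.236, 0.048], [0.545, 0.236, 0.049], [0.548, 0.23, 0.05]]
```

Both cameras, with the fingers open and shut, put the real fingertips about 34 mm above the reported TCP. The reported z is therefore offset, so I open and lower by that much, watching the force.

```bash

python3 -m creep '{"translation":[[0,0,0],[0,0,0],[0,0,0],[0,0,0],[0,0,0]],"turn":[[0,0,0],[0,0,0],[0,0,0],[0,0,0],[0,0,0]],"grip":[1,1,1,1,1]}' 12
python3 -m creep '{"translation":[[0,0,0],[0,0,0.1],[0,0,0.1],[0,0,0]],"turn":[[0,0,0],[0,0,0],[0,0,0],[0,0,0]],"grip":[1,1,1,1]}' 12
python3 -m creep '{"translation":[[0,0,0.1],[0,0,0.11],[0,0,0]],"turn":[[0,0,0],[0,0,0],[0,0,0]],"grip":[1,1,1]}' 12
python3 -m creep '{"translation":[[0,0,0],[0,0,0],[0,0,0],[0,0,0],[0,0,0]],"turn":[[0,0,0],[0,0,0],[0,0,0],[0,0,0],[0,0,0]],"grip":[0.6,0.5,0.5,0.5,0.5]}' 12
python3 - <<'E'
from h import *
w=env.read_camera("side");P=cloud(w);v=hsv(w)[...,2]
r=np.linalg.norm(P[...,:2]-[.5245,.2427],axis=-1); m=(v<50)&(r<.06)&(P[...,2]>.003)&(P[...,2]<.1)
for b in blobs(m,5):
    q=P[b]; i=q[:,2].argsort()[:4]; print(b.sum(),q[i].round(3).tolist())
cv2.imwrite("pics/s6.png",cv2.resize(w["frame"][230:290,230:310,::-1],None,fx=8,fy=8,interpolation=0))
E
```

```text
time_s: 3.88
tool_pos: [0.5245, 0.2426, 0.0083]
tool_rot: [180.0, 0.0, 97.6]
force: [0.0, 0.4, 1.4]
grip_width: 0.0688
grasp_force: 0.0
time_s: 4.38
tool_pos: [0.5235, 0.2422, -0.009]
tool_rot: [-179.9, 0.0, 97.6]
force: [-0.7, -0.1, -0.6]
grip_width: 0.0867
grasp_force: 0.0
time_s: 4.75
tool_pos: [0.5237, 0.2422, -0.0256]
tool_rot: [-179.9, 0.0, 97.6]
force: [0.6, 0.5, -0.1]
grip_width: 0.0871
grasp_force: 0.0
time_s: 5.38
tool_pos: [0.5246, 0.2427, -0.0244]
tool_rot: [180.0, -0.0, 97.6]
force: [0.3, -0.3, 0.7]
grip_width: 0.0505
grasp_force: 12.0
5 [[0.554, 0.252, 0.08], [0.554, 0.251, 0.081], [0.554, 0.249, 0.083], [0.553, 0.26, 0.09]]
126 [[0.553, 0.257, 0.013], [0.553, 0.255, 0.014], [0.551, 0.255, 0.015], [0.554, 0.26, 0.016]]
92 [[0.494, 0.248, 0.013], [0.496, 0.248, 0.013], [0.491, 0.249, 0.015], [0.494, 0.248, 0.017]]
```

View pics/s6.png

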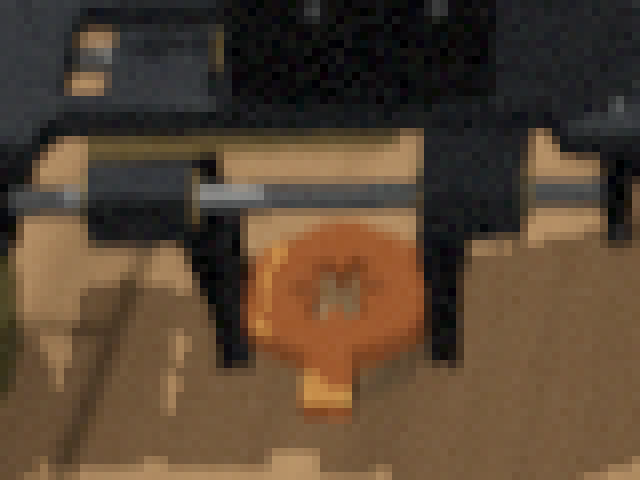

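The crop shows the fingers on both flats of the disc at (235,300) and (443,300), with a grip of 12 N at 50.5 mm. I lift, carry it over the hub and turn the tab to about 113°.

```bash

python3 -m creep '{"translation":[[0,0,0],[0,0,-0.25],[0,0,-0.5],[0,0,-0.5],[0,0,0]],"turn":[[0,0,0],[0,0,0],[0,0,0],[0,0,0],[0,0,0]],"grip":[0.5,0.5,0.5,0.5,0.5]}' 20
python3 -m creep '{"translation":[[-0.57,0.018,0],[-0.57,0.018,0],[-0.57,0.018,0],[-0.57,0.018,0],[-0.58,0.018,0]],"turn":[[0,0,0],[0,0,0],[0,0,0],[0,0,0],[0,0,0]],"grip":[0.5,0.5,0.5,0.5,0.5]}'
python3 -m creep '{"translation":[[0,0,0],[0,0,0],[0,0,0],[0,0,0]],"turn":[[0,0,-0.043],[0,0,-0.043],[0,0,0],[0,0,0]],"grip":[0.5,0.5,0.5,0.5]}'
python3 - <<'E'
from h import *
for n in("wrist","side","scene"):
    w=env.read_camera(n);np.savez(n+"7.npz",**w); 
    o=env.get_obs();print(o["tool_pos"],o["tool_rot"],o["force"],o["grip_width"])
    P=cloud(w); h,s,v=[hsv(w)[...,i].astype(int) for i in range(3)]
    r=np.linalg.norm(P[...,:2]-[.562,.017],axis=-1); m=orange(h,s,v)&(r<.06)&(P[...,2]>.1)&(P[...,2]<.15)
    if m.sum()>30: q=P[m];print(n,m.sum(),q.min(0).round(4),q.max(0).round(4),np.median(q,0).round(4))
    if n!="wrist": hub(w,np.array([.562,.017]))
E
```

```text
time_s: 6.05
tool_pos: [0.5276, 0.2443, 0.0807]
tool_rot: [179.5, -0.1, 97.6]
force: [0.5, 0.3, -0.4]
grip_width: 0.0506
grasp_force: 20.0
time_s: 6.68
tool_pos: [0.5612, 0.0154, 0.0752]
tool_rot: [-180.0, -0.0, 97.6]
force: [0.6, -0.3, -0.9]
grip_width: 0.0507
grasp_force: 20.0
time_s: 7.18
tool_pos: [0.5614, 0.0169, 0.0753]
tool_rot: [-180.0, -0.0, 112.9]
force: [0.5, 0.6, -0.4]
grip_width: 0.0507
grasp_force: 20.0
[0.56150475 0.01690315 0.07533648] [-1.79980074e+02 -3.14442533e-03  1.12957111e+02] [ 0.83925135  0.08311212 -0.19709021] 0.050793704768771215
wrist 5046 [ 0.5223 -0.0108  0.11  ] [0.592  0.0585 0.1499] [0.5551 0.0291 0.1294]
[0.56159591 0.01692975 0.07538658] [-1.79988646e+02 -6.46315464e-04  1.12979288e+02] [ 0.66126022  0.56451739 -1.62979928] 0.05080877045674743
side 275 [ 0.5231 -0.0105  0.109 ] [0.594  0.0607 0.1493] [0.5567 0.0244 0.1284]
hub [0.5604 0.0186] r 0.018863679841160774 n 21 phase (np.float64(-5.248445166060486), np.float64(0.6972898963375055)) z 0.07484457830652821
post [ 0.6094 -0.1097] dist 0.13736218579763887 dir -69.10267954007955
base ((561.9693603515625, 29.277999877929688), (177.64553833007812, 113.75481414794922), 76.92049407958984)
[0.56166933 0.01695769 0.07544514] [-1.79995693e+02  2.18437148e-03  1.12999561e+02] [ 1.26198329  0.5861648  -1.25021594] 0.05070353434228063
scene 478 [ 0.5344 -0.0127  0.1102] [0.6016 0.051  0.1498] [0.5643 0.0083 0.1287]
hub [0.5642 0.0148] r 0.01903435029089451 n 34 phase (np.float64(-6.518130028505151), np.float64(0.7295745461289737)) z 0.07526208341260358
```

```bash

python3 -m creep '{"translation":[[0,0,0.24],[0,0,0.24],[0,0,0],[0,0,0]],"turn":[[0,0,0],[0,0,0],[0,0,0],[0,0,0]],"grip":[0.5,0.5,0.5,0.5]}'
python3 -m creep '{"translation":[[0,0,0.025],[0,0,0.025],[0,0,0.025],[0,0,0],[0,0,0]],"turn":[[0,0,0],[0,0,0],[0,0,0],[0,0,0],[0,0,0]],"grip":[0.5,0.5,0.5,0.5,0.5]}'
python3 -m creep '{"translation":[[0,0,0.025],[0,0,0.025],[0,0,0],[0,0,0]],"turn":[[0,0,0],[0,0,0],[0,0,0],[0,0,0]],"grip":[0.5,0.5,0.5,0.5]}'
```

```text
time_s: 7.82
tool_pos: [0.5617, 0.0168, 0.0368]
tool_rot: [-180.0, -0.0, 113.0]
force: [0.1, 0.1, -1.1]
grip_width: 0.0507
grasp_force: 20.0
time_s: 8.45
tool_pos: [0.5618, 0.0168, 0.0311]
tool_rot: [180.0, 0.0, 113.0]
force: [-0.7, -0.3, -0.7]
grip_width: 0.0506
grasp_force: 20.0
time_s: 8.95
tool_pos: [0.5615, 0.0169, 0.0268]
tool_rot: [-180.0, -0.0, 113.0]
force: [-0.7, 0.2, -1.2]
grip_width: 0.0508
grasp_force: 20.0
```

```bash

python3 -m creep '{"translation":[[0,0,0.025],[0,0,0.025],[0,0,0],[0,0,0]],"turn":[[0,0,0],[0,0,0],[0,0,0],[0,0,0]],"grip":[0.5,0.5,0.5,0.5]}'
python3 -m creep '{"translation":[[0,0,0.02],[0,0,0],[0,0,0]],"turn":[[0,0,0],[0,0,0],[0,0,0]],"grip":[0.5,0.5,0.5]}'
```

```text
time_s: 9.45
tool_pos: [0.5616, 0.0169, 0.0229]
tool_rot: [-180.0, -0.0, 113.0]
force: [-1.0, 2.2, -1.7]
grip_width: 0.0507
grasp_force: 20.0
time_s: 9.82
tool_pos: [0.5617, 0.0168, 0.0214]
tool_rot: [-180.0, -0.0, 113.0]
force: [-0.6, 1.6, -0.9]
grip_width: 0.0506
grasp_force: 20.0
```

No push back at mid ≈72 mm, so the teeth are between the keys. I slide it down.

```bash

python3 -m creep '{"translation":[[0,0,0.04],[0,0,0.04],[0,0,0.04],[0,0,0],[0,0,0]],"turn":[[0,0,0],[0,0,0],[0,0,0],[0,0,0],[0,0,0]],"grip":[0.5,0.5,0.5,0.5,0.5]}'
python3 -m creep '{"translation":[[0,0,0.03],[0,0,0.03],[0,0,0],[0,0,0]],"turn":[[0,0,0],[0,0,0],[0,0,0],[0,0,0]],"grip":[0.5,0.5,0.5,0.5]}'
python3 -m creep '{"translation":[[0,0,0.02],[0,0,0.02],[0,0,0],[0,0,0]],"turn":[[0,0,0],[0,0,0],[0,0,0],[0,0,0]],"grip":[0.5,0.5,0.5,0.5]}'
```

```text
time_s: 10.45
tool_pos: [0.5615, 0.0168, 0.0115]
tool_rot: [-180.0, -0.0, 113.0]
force: [-0.5, 2.3, -1.0]
grip_width: 0.0509
grasp_force: 20.0
time_s: 10.95
tool_pos: [0.5617, 0.0169, 0.0069]
tool_rot: [-180.0, -0.0, 113.0]
force: [-1.1, 1.7, -0.7]
grip_width: 0.0507
grasp_force: 20.0
time_s: 11.45
tool_pos: [0.5617, 0.0168, 0.0038]
tool_rot: [-180.0, -0.0, 113.0]
force: [-1.3, 1.4, -0.9]
grip_width: 0.0508
grasp_force: 20.0
```

```bash

python3 -m creep '{"translation":[[0,0,0.012],[0,0,0.012],[0,0,0],[0,0,0]],"turn":[[0,0,0],[0,0,0],[0,0,0],[0,0,0]],"grip":[0.5,0.5,0.5,0.5]}'
```

```text
time_s: 11.95
tool_pos: [0.5619, 0.0168, 0.0026]
tool_rot: [180.0, 0.0, 113.0]
force: [-3.4, 2.1, 5.4]
grip_width: 0.0508
grasp_force: 20.0
```

```bash

python3 -m creep '{"translation":[[0,0,-0.01],[0,0,0],[0,0,0],[0,0,0],[0,0,0]],"turn":[[0,0,0],[0,0,0],[0,0,0],[0,0,0],[0,0,0]],"grip":[1,1,1,1,1]}'
python3 -m creep '{"translation":[[0,0,-0.2],[0,0,-0.5],[0,0,-0.5],[0,0,-0.5],[0,0,0]],"turn":[[0,0,0],[0,0,0],[0,0,0],[0,0,0],[0,0,0]],"grip":[1,1,1,1,1]}'
python3 - <<'E'
from h import *
c=load("scene0.npz"); b,x=plate(c,np.array([.481,-.226]),.03,steel,.055);print(b.sum(),x.mean(0)); fit(x,x.mean(0),.03)
w=env.read_camera("wrist");np.savez("w8.npz",**w);cv2.imwrite("pics/w8.png",w["frame"][:,:,::-1])
for n in("wrist","side","scene"):
    w=env.read_camera(n);P=cloud(w); h,s,v=[hsv(w)[...,i].astype(int) for i in range(3)]
    r=np.linalg.norm(P[...,:2]-[.562,.017],axis=-1); m=orange(h,s,v)&(r<.05)&(r>.02)&(P[...,2]>.045)&(P[...,2]<.085)
    print(n,m.sum(),np.median(P[m],0).round(4))
E
```

```text
time_s: 12.58
tool_pos: [0.5618, 0.0167, 0.0027]
tool_rot: [180.0, 0.0, 113.0]
force: [0.1, 0.6, -0.1]
grip_width: 0.0859
grasp_force: 0.0
time_s: 13.2
tool_pos: [0.5649, 0.017, 0.1441]
tool_rot: [179.5, 0.2, 113.0]
force: [-0.1, -0.6, -0.6]
grip_width: 0.087
grasp_force: 0.0
623 [ 0.46793365 -0.23391537]
centre [ 0.4666 -0.2327] tabdir -31.77 width 0.0588 e-f 0.0034
wrist 1080 [0.5513 0.0318 0.0577]
side 114 [0.5505 0.038  0.0563]
scene 222 [0.5714 0.0072 0.0569]
```

View pics/w8.png

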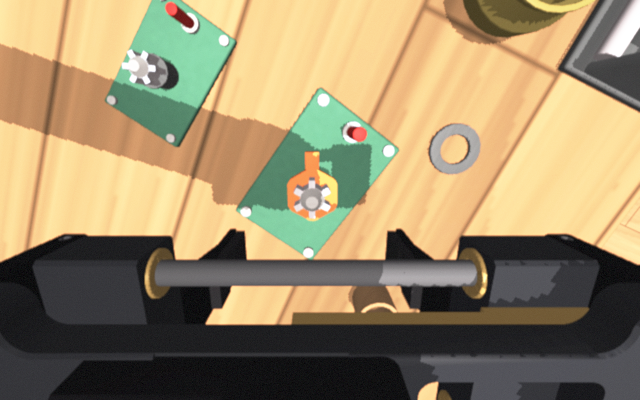

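Wrist view: the orange disc is seated on the hub at (312,195) with its tab up at (312,158), on the side of the red post at (354,132). Next is the separator.

```bash

python3 -m creep '{"translation":[[-0.57,-0.267,0],[-0.57,-0.267,0],[-0.57,-0.267,0],[-0.57,-0.267,0],[-0.57,-0.267,0]],"turn":[[0,0,0],[0,0,0],[0,0,0],[0,0,0],[0,0,0]],"grip":[1,1,1,1,1]}'
python3 -m creep '{"translation":[[-0.57,-0.267,0],[0,0,0],[0,0,0],[0,0,0],[0,0,0]],"turn":[[0,0,0],[0,0,-0.0485],[0,0,-0.0485],[0,0,-0.0485],[0,0,-0.0485]],"grip":[1,1,1,1,1]}'
python3 -m creep '{"translation":[[0,0,0],[0,0,0]],"turn":[[0,0,0],[0,0,0]],"grip":[1,1]}'
python3 - <<'E'
from h import *
o=env.get_obs();print(o["tool_pos"],o["tool_rot"])
w=env.read_camera("wrist");np.savez("w9.npz",**w)
b,x=plate(w,np.array([.467,-.233]),.03,steel,.055);print(b.sum(),x.mean(0)); fit(x,x.mean(0),.03)
c=load("w8.npz"); hub(c,np.array([.562,.017]))
b,x=plate(c,np.array([.562,.017]),.058,orange,.055);print(b.sum(),x.mean(0)); fit(x,[.562,.017],.0255)
E
```

```text
time_s: 14.02
tool_pos: [0.5516, -0.236, 0.1373]
tool_rot: [-179.9, -0.1, 113.0]
force: [0.7, -0.3, -0.2]
grip_width: 0.0868
grasp_force: 0.0
time_s: 14.65
tool_pos: [0.55, -0.2847, 0.1371]
tool_rot: [-180.0, -0.2, 148.2]
force: [0.2, 0.4, 0.4]
grip_width: 0.0868
grasp_force: 0.0
time_s: 14.9
tool_pos: [0.5505, -0.285, 0.138]
tool_rot: [-180.0, -0.1, 147.8]
force: [0.1, 0.2, 0.1]
grip_width: 0.0872
grasp_force: 0.0
[ 0.55046355 -0.28495407  0.13795462] [-1.79991721e+02 -7.87437123e-02  1.47818085e+02]
2973 [ 0.46375694 -0.23175456]
centre [ 0.464  -0.2318] tabdir -31.38 width 0.0599 e-f 0.0033
hub [0.5613 0.017 ] r 0.01922510750591755 n 205 phase (np.float64(-6.606661662398214), np.float64(0.7520069413144114)) z 0.07586436429117922
post [0.5764 0.0888] dist 0.07332832203485912 dir 78.09588434014226
base ((562.5827026367188, 23.353065490722656), (171.5949249267578, 112.21258544921875), 77.00843811035156)
1349 [0.55768807 0.0264126 ]
centre [0.5609 0.0183] tabdir 113.13 width 0.0504 e-f 0.0025
```

```bash

python3 -m creep '{"translation":[[0.63,-0.005,0],[0.63,-0.005,0],[0,0,0.5],[0,0,0.5],[0,0,0.2]],"turn":[[0,0,-0.004],[0,0,0],[0,0,0],[0,0,0],[0,0,0]],"grip":[1,1,1,1,1]}'
python3 -m creep '{"translation":[[0,0,0],[0,0,0]],"turn":[[0,0,0],[0,0,0]],"grip":[1,1]}'
python3 - <<'E'
from h import *
w=env.read_camera("wrist");np.savez("w10.npz",**w)
o=env.get_obs();print(o["tool_pos"],o["tool_rot"])
b,x=plate(w,np.array([.464,-.232]),.03,steel,.055);print(b.sum(),x.mean(0)); fit(x,x.mean(0),.03)
w=env.read_camera("side")
b,x=plate(w,np.array([.464,-.232]),.03,steel,.055);print(b.sum(),x.mean(0)); fit(x,x.mean(0),.03)
E
```

```text
time_s: 15.58
tool_pos: [0.4631, -0.2321, 0.0407]
tool_rot: [-180.0, -0.2, 148.6]
force: [-0.1, 0.2, -0.5]
grip_width: 0.0868
grasp_force: 0.0
time_s: 15.82
tool_pos: [0.466, -0.2335, 0.0442]
tool_rot: [180.0, 0.1, 148.7]
force: [0.9, -0.7, 0.0]
grip_width: 0.0872
grasp_force: 0.0
[ 0.46610825 -0.23352104  0.04433053] [1.79980290e+02 1.63072405e-01 1.48666939e+02]
4394 [ 0.46230061 -0.23087078]
centre [ 0.461 -0.23 ] tabdir -31.17 width 0.0597 e-f 0.0083
164 [ 0.46372548 -0.22586483]
centre [ 0.4629 -0.226 ] tabdir -32.18 width 0.0634 e-f 0.0036
```

```bash

python3 -m creep '{"translation":[[0,0,0.4],[0,0,0.26],[0,0,0.2],[0,0,0],[0,0,0]],"turn":[[0,0,0],[0,0,0],[0,0,0],[0,0,0],[0,0,0]],"grip":[1,1,1,1,1]}' 15
python3 -m creep '{"translation":[[0,0,0],[0,0,0],[0,0,0],[0,0,0],[0,0,0]],"turn":[[0,0,0],[0,0,0],[0,0,0],[0,0,0],[0,0,0]],"grip":[0.6,0.6,0.6,0.6,0.6]}' 15
python3 - <<'E'
from h import *
w=env.read_camera("wrist");np.savez("w11.npz",**w)
b,x=plate(w,np.array([.464,-.232]),.03,steel,.055);print(b.sum(),x.mean(0)); fit(x,x.mean(0),.03)
E
```

```text
time_s: 16.55
tool_pos: [0.4656, -0.2333, -0.0251]
tool_rot: [180.0, 0.1, 148.7]
force: [0.3, -0.7, -0.4]
grip_width: 0.0868
grasp_force: 0.0
time_s: 17.18
tool_pos: [0.4649, -0.233, -0.0259]
tool_rot: [180.0, 0.0, 148.7]
force: [-0.5, -0.0, 1.7]
grip_width: 0.0602
grasp_force: 15.0
5034 [ 0.44998279 -0.22387661]
centre [ 0.4412 -0.2303] tabdir 33.29 width 0.0624 e-f 0.0467
```

```bash

python3 -m creep '{"translation":[[0,0,0],[0,0,-0.25],[0,0,-0.5],[0,0,-0.5],[0,0,0]],"turn":[[0,0,0],[0,0,0],[0,0,0],[0,0,0],[0,0,0]],"grip":[0.6,0.6,0.6,0.6,0.6]}' 20
python3 -m creep '{"translation":[[0.096,0.548,0],[0.096,0.548,0],[0.096,0.548,0],[0.096,0.548,0],[0.096,0.548,0]],"turn":[[0,0,0],[0,0,0],[0,0,0],[0,0,0],[0,0,0]],"grip":[0.6,0.6,0.6,0.6,0.6]}'
python3 -m creep '{"translation":[[0.096,0.548,0],[0,0,0],[0,0,0],[0,0,0],[0,0,0]],"turn":[[0,0,0],[0,0,0.0495],[0,0,0.0495],[0,0,0.0495],[0,0,0.0495]],"grip":[0.6,0.6,0.6,0.6,0.6]}'
python3 -m creep '{"translation":[[0,0,0],[0,0,0],[0,0,0]],"turn":[[0,0,0],[0,0,0],[0,0,0]],"grip":[0.6,0.6,0.6]}'
python3 - <<'E'
from h import *
for n in("side","scene"):
    w=env.read_camera(n);np.savez(n+"12.npz",**w); 
    o=env.get_obs();print(o["tool_pos"],o["tool_rot"],o["force"],o["grip_width"])
    hub(w,np.array([.562,.017]))
E
```

```text
time_s: 17.85
tool_pos: [0.4671, -0.2341, 0.0771]
tool_rot: [180.0, 0.4, 148.7]
force: [0.9, -0.4, -1.6]
grip_width: 0.0597
grasp_force: 20.0
time_s: 18.48
tool_pos: [0.5451, -0.0244, 0.0722]
tool_rot: [-179.9, -0.1, 148.7]
force: [-0.5, -0.3, -1.0]
grip_width: 0.0598
grasp_force: 20.0
time_s: 19.1
tool_pos: [0.5608, 0.0157, 0.072]
tool_rot: [-179.8, -0.1, 112.7]
force: [0.3, 0.5, -1.3]
grip_width: 0.0594
grasp_force: 20.0
time_s: 19.48
tool_pos: [0.5618, 0.0158, 0.0736]
tool_rot: [-180.0, -0.0, 113.1]
force: [-0.3, 0.1, -0.9]
grip_width: 0.0595
grasp_force: 20.0
[0.56193999 0.01574884 0.07372555] [-1.79988735e+02 -5.71830406e-03  1.13099999e+02] [-1.52931037  0.79072986 -1.38525425] 0.059812076905694365
hub [0.5622 0.0163] r 0.020615626126527786 n 18 phase (np.float64(-6.348110159583367), np.float64(0.5176973446626766)) z 0.0746367147070533
post [ 0.5926 -0.0673] dist 0.08900668949415863 dir -70.06010305348295
base ((561.8671264648438, 29.186813354492188), (177.4216766357422, 113.59703826904297), 76.92050170898438)
[0.56202482 0.01571676 0.07386829] [-1.79998689e+02  3.47491420e-04  1.13084497e+02] [-0.20267295  0.07129524 -1.23026381] 0.05955591819659006
hub [0.5647 0.0139] r 0.01837693154811859 n 32 phase (np.float64(-5.154832827069295), np.float64(0.7288329863264618)) z 0.07475101904613835
```

```bash

python3 -m creep '{"translation":[[0,0,0.24],[0,0,0.24],[0,0,0],[0,0,0]],"turn":[[0,0,0],[0,0,0],[0,0,0],[0,0,0]],"grip":[0.6,0.6,0.6,0.6]}'
python3 -m creep '{"translation":[[0,0,0.025],[0,0,0.025],[0,0,0.025],[0,0,0],[0,0,0]],"turn":[[0,0,0],[0,0,0],[0,0,0],[0,0,0],[0,0,0]],"grip":[0.6,0.6,0.6,0.6,0.6]}'
python3 -m creep '{"translation":[[0,0,0.025],[0,0,0.025],[0,0,0],[0,0,0]],"turn":[[0,0,0],[0,0,0],[0,0,0],[0,0,0]],"grip":[0.6,0.6,0.6,0.6]}'
python3 -m creep '{"translation":[[0,0,0.025],[0,0,0],[0,0,0]],"turn":[[0,0,0],[0,0,0],[0,0,0]],"grip":[0.6,0.6,0.6]}'
```

```text
time_s: 20.08
tool_pos: [0.5619, 0.0158, 0.0352]
tool_rot: [-180.0, -0.0, 113.0]
force: [0.2, 0.0, -1.0]
grip_width: 0.0595
grasp_force: 20.0
time_s: 20.7
tool_pos: [0.5621, 0.0158, 0.0296]
tool_rot: [180.0, 0.0, 113.0]
force: [-0.1, 0.1, -1.2]
grip_width: 0.0598
grasp_force: 20.0
time_s: 21.2
tool_pos: [0.562, 0.0155, 0.0254]
tool_rot: [-180.0, 0.0, 113.0]
force: [1.1, -1.0, -1.0]
grip_width: 0.0596
grasp_force: 20.0
time_s: 21.58
tool_pos: [0.5621, 0.0156, 0.0235]
tool_rot: [-180.0, 0.0, 113.0]
force: [1.3, -1.0, -2.0]
grip_width: 0.0597
grasp_force: 20.0
```

```bash

python3 -m creep '{"translation":[[0,0,0.025],[0,0,0.025],[0,0,0.025],[0,0,0],[0,0,0]],"turn":[[0,0,0],[0,0,0],[0,0,0],[0,0,0],[0,0,0]],"grip":[0.6,0.6,0.6,0.6,0.6]}'
python3 -m creep '{"translation":[[0,0,0.025],[0,0,0.025],[0,0,0],[0,0,0]],"turn":[[0,0,0],[0,0,0],[0,0,0],[0,0,0]],"grip":[0.6,0.6,0.6,0.6]}'
python3 -m creep '{"translation":[[0,0,0.02],[0,0,0.015],[0,0,0],[0,0,0]],"turn":[[0,0,0],[0,0,0],[0,0,0],[0,0,0]],"grip":[0.6,0.6,0.6,0.6]}'
```

```text
time_s: 22.2
tool_pos: [0.5621, 0.0157, 0.0174]
tool_rot: [-180.0, 0.0, 113.0]
force: [1.1, -1.7, -1.2]
grip_width: 0.0598
grasp_force: 20.0
time_s: 22.7
tool_pos: [0.562, 0.0157, 0.0134]
tool_rot: [-180.0, 0.0, 113.0]
force: [1.9, -2.2, -2.3]
grip_width: 0.0599
grasp_force: 20.0
time_s: 23.2
tool_pos: [0.5621, 0.0157, 0.0107]
tool_rot: [180.0, 0.0, 113.0]
force: [0.4, -2.8, -0.4]
grip_width: 0.0597
grasp_force: 20.0
```

```bash

python3 -m creep '{"translation":[[0,0,0.012],[0,0,0],[0,0,0]],"turn":[[0,0,0],[0,0,0],[0,0,0]],"grip":[0.6,0.6,0.6]}'
```

```text
time_s: 23.58
tool_pos: [0.5622, 0.0156, 0.0101]
tool_rot: [180.0, 0.0, 113.0]
force: [-0.1, -2.6, 3.3]
grip_width: 0.0597
grasp_force: 20.0
```

```bash

python3 -m creep '{"translation":[[0,0,0.006],[0,0,0],[0,0,-0.012],[0,0,0],[0,0,0]],"turn":[[0,0,0],[0,0,0],[0,0,0],[0,0,0],[0,0,0]],"grip":[0.6,0.6,1,1,1]}'
python3 -m creep '{"translation":[[0,0,0],[0,0,-0.2],[0,0,-0.5],[0,0,-0.5],[0,0,-0.5]],"turn":[[0,0,0],[0,0,0],[0,0,0],[0,0,0],[0,0,0]],"grip":[1,1,1,1,1]}'
python3 -m creep '{"translation":[[0,0,0],[0,0,0],[0,0,0]],"turn":[[0,0,0],[0,0,0],[0,0,0]],"grip":[1,1,1]}'
python3 - <<'E'
from h import *
w=env.read_camera("wrist");cv2.imwrite("pics/w13.png",w["frame"][:260,150:500,::-1])
for n in("wrist","side","scene"):
    w=env.read_camera(n);P=cloud(w); h,s,v=[hsv(w)[...,i].astype(int) for i in range(3)]
    r=np.linalg.norm(P[...,:2]-[.562,.017],axis=-1)
    m=steel(h,s,v)&(r<.045)&(r>.022)&(P[...,2]>.055)&(P[...,2]<.1); q=P[m]
    k=r[m]>.033
    print(n,m.sum(),np.median(q,0).round(4),"spread z",np.percentile(q[:,2],[5,95]).round(4),"tab at",np.median(q[k],0).round(4))
    m=orange(h,s,v)&(r<.05)&(r>.03)&(P[...,2]>.045)&(P[...,2]<.085)
    if m.sum(): print(" orange",m.sum(),np.median(P[m],0).round(4))
E
```

```text
time_s: 24.2
tool_pos: [0.5617, 0.0165, 0.0099]
tool_rot: [-180.0, -0.0, 113.1]
force: [-0.5, 0.6, -0.8]
grip_width: 0.0813
grasp_force: 0.0
time_s: 24.82
tool_pos: [0.5623, 0.0158, 0.1489]
tool_rot: [179.9, 0.0, 113.0]
force: [0.1, 0.0, 0.0]
grip_width: 0.0868
grasp_force: 0.0
time_s: 25.2
tool_pos: [0.5611, 0.0157, 0.1452]
tool_rot: [-179.9, -0.0, 113.0]
force: [-0.4, 0.3, 0.5]
grip_width: 0.0876
grasp_force: 0.0
wrist 1652 [0.5628 0.0171 0.0657] spread z [0.0645 0.0668] tab at [ 0.5763 -0.0179  0.0656]
 orange 172 [0.5465 0.0519 0.0577]
side 136 [0.5571 0.0307 0.0644] spread z [0.0601 0.0665] tab at [ 0.5729 -0.016   0.0647]
 orange 30 [0.5467 0.0536 0.0566]
scene 341 [0.5729 0.006  0.0651] spread z [0.0607 0.0672] tab at [ 0.5807 -0.0177  0.0652]
 orange 12 [0.5473 0.0533 0.0575]
```

View pics/w13.png

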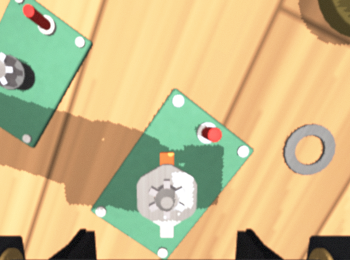

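The crop shows the steel plate flat on the hub at (167,195), tops level at about 66 mm. Its tab is at (167,232), away from the post, and the orange tab at (167,158) is on the post side at (212,134). Both plates are home and the gripper is clear, so I hand in.

```bash
python3 -c "
from cell import env
print(env.sign_off())"
```

```text
the job is handed in; nothing more can be done
None
```

The orange disc and then the steel separator are fully home on the large green brake's hub, disc tab towards the red post and separator tab opposite; the push stayed around 6 N, nothing else was touched as far as I could see, and I handed in at about 25 s (no verdict returned).

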